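Close the sweet jar snug in its holder

ROBOT

A 6-joint arm with a two-finger parallel gripper is mounted at the origin on the work surface. World frame = base frame: x ahead of the robot, y to its left, z up, the work surface at z = 0. Lengths are in mm, angles in rad, forces in N, time in s.
With the tool pointing down it reaches from about 350 to 975 mm from the base axis. Payload 7.1 kg.
Tool frame: the origin (TCP) lies midway between the tips of the shut fingers; the grasp point (between the pads) lies 19 mm behind it (ctrl.grasp_offset is the distance from the TCP to the grasp point, in mm); z points along the fingers, y is the line along which they close (so a half turn about z gives the same grasp; the last joint's range is limited). The gripper opens to 88 mm and grips with 3 to 60 N. Pads are 20 mm wide; open, the fingers measure 115 mm over their backs; the gripper's body (75 mm by 178 mm) begins 61 mm behind the grasp point.
Start: joints at [-1.348, 0.423, 1.63, -0, 1.089, -0.019], TCP at [149.676, -606.796, 189.675] pointing down, gripper open.
Joint ranges: [-3, 3], [-0.9, 2.11], [0.09, 2.58], [-1.31, 4.45], [0.11, 2.69], [-2.54, 2.54]. Speed limits (rad/s): [2.39, 2.39, 3.01, 3.14, 3.14, 3.14].

INTERFACE

Orientations are given as a rotation vector (axis times angle).
In Python, from workcell import ctrl gives the robot as it stands. The module is installed in compiled form; this text tells all that it offers.
- The arm moves only by the tool servo_tool, never from a script. Its argument "rows" is a list of rows, each a list of 7 numbers: the turn, a rotation vector about the tool's x, y, z as a fraction of full scale, then the shift along the tool's x, y, z as a fraction of full scale, then the finger opening in mm, from 0 to 87.8. A call has 1 to 10 rows; each row is the pose to reach, as a shift and turn from the pose commanded when the call began, along the tool's axes at that moment; what a row does not reach only later rows make up. Full scale, the value 1, is 20 cm for a shift and 1.5 rad for a turn. A row lasts 1/8 s, in which the tool goes at most 62.5 mm and 10.7 degrees, less where a joint would pass 70% of its speed; a pose out of reach is approached as far as the arm can. A call with a number of a shift or a turn outside -1 to 1 is refused whole. A call with a gripper value outside its range is refused whole. The fingers move at their own pace and stop on an object; the grip force is fixed at half the most. Time passes only in rows, so rows that repeat a pose let the fingers close. It gives the time, the measured TCP pose, the force, the opening and the grip force at its end, in the units of the state.
- ctrl.get_obs(): the state, without advancing time (a new reading comes with each control period).
- ctrl.get_image(name): name is "scene" or "side" or "wrist"; returns (picture, depth): 384x512x3 uint8, red, green, blue; 384x512 float32, mm along the optical axis (not along the pixel's ray), 0 where there is no reading.
- ctrl.camera_info(name): a dict with "intrinsics" (3x3 intrinsics, pixels), "R" (3x3) and "t" (3): a world point X has camera coordinates R X + t. Camera axes: x right, y down, z forward; pixel columns grow to the right and rows downward; lengths in mm; the calibration is good to about 2 mm. The wrist camera is an equidistant fisheye: a pixel r from the principal point sees the ray r / f radians off the axis. A picture is of the moment at which its call begins: read the wrist's pose just before it. camera_info takes no time and is no camera call; for the wrist camera it gives the pose at the moment of the call.
- ctrl.close_job(): hands the job in; it is judged then, once.
The state is a dict: "t": time; "qpos": joint angles; "qvel": joint speeds; "joint_torque": joint torques, N m; "ee_pos": TCP position; "orientation": TCP orientation; "ft_force": force on the tool from outside, world axes, zero at the start; "moment": the same for the moment, N m; "width": finger opening in mm; "grasp_force": force on a finger pad.
Only numpy, scipy, OpenCV 4.12 (cv2) and the standard library are available. Lean on these libraries where they do the work, as an engineer would, in place of code of your own. Each camera call takes 0.05 s, during which the arm holds its last target. There are 200 camera calls.

TASK

Stand the square sweet jar all the way down in the steel holder, gently, so that it cannot spin. Then screw its blue lid down clockwise until you feel the seal bite and the lid is snug, without overtightening it, and let go. Leave the scraper, the bowl and the bottle where they are.

Things in the scene. Friction and masses are not known exactly. Their poses are not given: they have to be found in the camera images.
- jar_base (a point): Loose clear plastic jar of amber sweets, about 0.6 kg: square body 72 x 72 mm, 72 mm high, with a round blue screw lid on top. The point is the centre of its underside; x and y axes are square to its sides, z up. Lift it by the lid, which stays on.
- lid_center (a point): Centre (half-way up) of the round blue ribbed lid, 60 mm in diameter, 34 mm high, as it sits when closed: on the jar's axis, 97 mm above the jar's underside. Its lower edge is 8 mm above the jar's square body. This frame does not turn with the lid. It screws down clockwise seen from above, 4 mm per turn, and starts 0.6 to 2.8 rad short of the seal, so up to 2 mm higher (unknown, not visible).
- pocket_floor (a point): Steel holder fixed to the brass work plate: a block 101 x 101 mm and 30 mm high with a square open pocket 77 x 77 mm, 25 mm deep. The point is the centre of the pocket's floor, 5 mm above the underside; x and y axes are square to the pocket's sides, z up. The jar fits in any quarter turn and then cannot spin; it should not be pressed against the holder with more than about 60 N.
- scraper: Scraper with flat blade lying on the plate, 270 mm long; leave alone. Origin under its middle.
- bowl: White bowl, 90 mm wide, 40 mm high; leave alone. Origin at the centre of its underside.
- flask: Amber bottle with blue cap, 64 mm in diameter, 150 mm high, upright; leave alone. Origin at the centre of its underside.
- jar: The same jar; origin and axes as jar_base. Lid torque while turning: 0.15 N m (about 0 held still) until the seal bites, then 0.25 rising by 2 N m per rad; held still it reads 0.2 to 0.45 less. Stop at 0.55 to 0.9 N m: snug. 0.7 rad past the bite (about 1.2 N m held still, 1.65 turning) is overtightened. Let go, it springs back to 0.12 rad past the bite, which is fine; under 0.08 rad is loose.
- holder: The same holder as a body; origin at the centre of its underside, axes as pocket_floor.

How it is judged (in metres and radians):
On the way, in this order (a step that is already met when the one before it is completed fails the run):
1. the jar stands fully down in the holder's pocket (z of jar_base in the frame of pocket_floor below 0.004 m and horizontal distance between jar_base and pocket_floor below 0.006 m and angle between jar_base's own z axis and vertical below 0.06 rad), for 0.2 s.
2. the lid is screwed down until the seal bites: at least 0.08 rad past the bite, with the jar in the pocket (all of step 1 and z of lid_center in the frame of jar_base below 0.096949 m), for 0.2 s.
At the end, for the whole second after the job is handed in: The jar is upright (within 0.06 rad) on the pocket's floor (within 4 mm in height, 6 mm sideways), at rest, its lid left 0.08 to 0.7 rad past the point where the seal first bites (all of step 2 and linear speed of jar below 0.02 m/s and not (z of lid_center in the frame of jar_base below 0.096554 m)); the robot touches nothing.
It fails at once if the lid is overtightened: more than 0.7 rad past the bite (z of lid_center in the frame of jar_base below 0.096554 m).
It fails at once if the jar is rammed or pressed into the holder with more than 60 N (contact force between jar and holder above 60 N).
It fails at once if the scraper is moved more than 20 mm (distance of scraper from where it was at the start of the episode above 0.02 m).
It fails at once if the bowl is moved more than 20 mm or tipped (distance of bowl from where it was at the start of the episode above 0.02 m or angle between bowl's own z axis and vertical above 0.3 rad).
It fails at once if the bottle is moved more than 20 mm or tipped (distance of flask from where it was at the start of the episode above 0.02 m or angle between flask's own z axis and vertical above 0.3 rad).
It also fails if it takes over 72 s, if anything falls off the work surface, if the arm or the gripper's body presses on something with over 40 N, if the wrist force passes 120 N, or if a joint passes its speed limit or range.

## Working session

There is one attempt and no reset: what is moved stays moved. The work goes in short steps, Python scripts to look and compute and a tool call to move; the robot and the scene stay as the last step left them, time stands still between calls to the robot, and variables do not carry over. Pictures are saved under pics/ and viewed, at most 10 in all, crops included, and the job is handed in when it is done.

Besides the shell and the picture viewer there is one more tool, called after "Request:" as name([rows], argument=value, ...), one row to a line, values as JSON. servo_tool: Moves the arm, as the interface text tells. Its arguments: {"type":"object","properties":{"rows":{"type":"array","items":{"type":"array","items":{"type":"number"}}}},"required":["rows"]}

```bash
mkdir -p pics
python3 - <<'E'
from workcell import ctrl
import cv2,numpy as np
ims=[]
for n in("scene","side"):
    p,d=ctrl.get_image(n);np.savez(f"{n}.npz",p=p,d=d,**{k:np.array(v) for k,v in ctrl.camera_info(n).items() if k in("intrinsics","R","t")})
    cv2.imwrite(f"pics/{n}0.png",p[:,:,::-1])
    print(n,ctrl.camera_info(n))
print(ctrl.get_obs())
E
```

```text
scene {'intrinsics': array([[378.72145994,   0.        , 259.42000871],
       [  0.        , 378.72145994, 195.74131903],
       [  0.        ,   0.        ,   1.        ]]), 'R': array([[-0.04534494,  0.99893391,  0.00865379],
       [ 0.84526968,  0.0429836 , -0.53260828],
       [-0.53241245, -0.0168363 , -0.84631763]]), 't': array([  25.3365098 , -458.91890421, 1630.58412098])}
side {'intrinsics': array([[390.25101516,   0.        , 256.49066239],
       [  0.        , 390.25101516, 195.65189257],
       [  0.        ,   0.        ,   1.        ]]), 'R': array([[-0.99683069, -0.07771401,  0.01700292],
       [-0.06846811,  0.72928978, -0.68077054],
       [ 0.04050535, -0.67977713, -0.73229937]]), 't': array([ 614.50711976,   96.96413267, 1179.7475851 ])}
{'t': 0.1, 'qpos': array([-1.34799035e+00,  4.23737382e-01,  1.63060592e+00, -2.50451368e-05,
        1.08856345e+00, -1.89988808e-02]), 'qvel': array([-0.00239667, -0.00205065, -0.00120836,  0.0002068 ,  0.00011884,
       -0.00070974]), 'joint_torque': array([-1.00376988e-04, -5.45610166e+01, -2.74324286e+01,  6.45634392e-02,
        1.88649015e-02, -2.75331860e-05]), 'ee_pos': array([ 149.56036383, -606.29397095,  188.9993355 ]), 'orientation': array([-3.11736195e+00, -3.78762240e-01,  2.44543375e-04]), 'ft_force': array([ 0.41353099, -0.22103683, -0.56184827]), 'moment': array([-0.03768355,  0.00118639, -0.02062086]), 'grasp_force': 0.0, 'width': 87.92539324859976}
```

View pics/scene0.png

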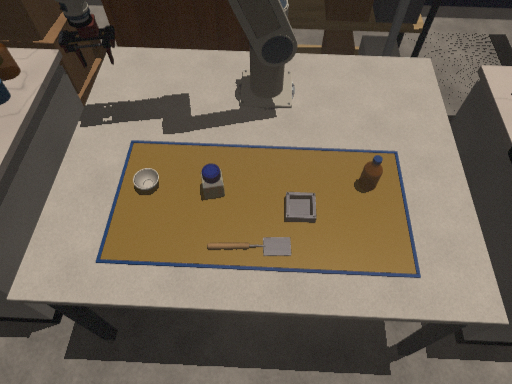

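View pics/side0.png

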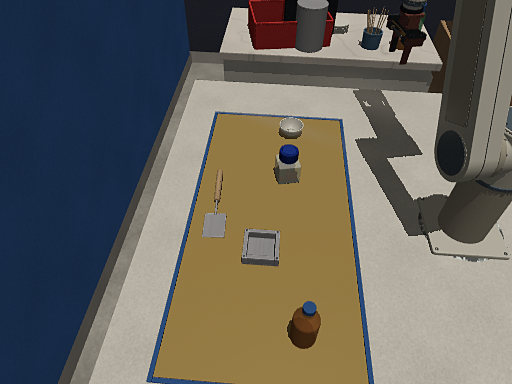

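The scene view has the jar lid at (211,173), the holder at (301,207), the bowl at (147,181), the scraper blade at (277,246) and the bottle at (371,175). The side view has the lid at (289,154) and the holder at (261,247).

```bash
cat > h.py <<'E'
import cv2,numpy as np
from workcell import ctrl
def pts(p,d,K,R,t):
    v,u=np.mgrid[:d.shape[0],:d.shape[1]]
    c=np.stack([(u-K[0,2])/K[0,0]*d,(v-K[1,2])/K[1,1]*d,d],-1)
    return (c-t)@R
def rect(xy):
    return cv2.minAreaRect(xy.astype(np.float32))
E
python3 - <<'E'
from h import *
for n,lb,hb,jb in(("scene",(195,160,228,190),(275,185,327,228),(190,175,235,205)),("side",(272,142,305,165),(232,222,292,272),(265,150,312,188))):
    z=np.load(n+".npz");p=z['p'];W=pts(p,z['d'],z['intrinsics'],z['R'],z['t']);hsv=cv2.cvtColor(p,cv2.COLOR_RGB2HSV)
    s=lambda b:(slice(b[1],b[3]),slice(b[0],b[2]))
    w=W[s(hb)].reshape(-1,3);c=hsv[s(hb)].reshape(-1,3)
    plate=w[c[:,1]>120];print(n,"plate z",np.median(plate[:,2]))
    zp=np.median(plate[:,2])
    g=w[(w[:,2]>zp+24)&(w[:,2]<zp+36)];print("holder",len(g),np.median(g[:,2]),rect(g[:,:2]))
    w=W[s(lb)].reshape(-1,3);c=hsv[s(lb)].reshape(-1,3)
    b=w[(c[:,0]>105)&(c[:,0]<135)&(c[:,1]>120)]
    zt=np.percentile(b[:,2],90);tp=b[b[:,2]>zt-4];print("lid",len(b),zt,len(tp),cv2.minEnclosingCircle(tp[:,:2].astype(np.float32)),tp.mean(0))
    w=W[s(jb)].reshape(-1,3)
    j=w[(w[:,2]>zp+62)&(w[:,2]<zp+76)];print("jar shoulder",len(j),rect(j[:,:2]))
    j=w[(w[:,2]>zp+8)&(w[:,2]<zp+76)];print("jar body",len(j),rect(j[:,:2]))
print(ctrl.camera_info("wrist"))
E
```

```text
scene plate z 5.993024285304247
holder 365 35.34001601803321 ((592.5647583007812, 141.44308471679688), (103.22701263427734, 101.14443969726562), 0.876312792301178)
lid 168 124.86614474400228 120 ((530.5901489257812, -164.13160705566406), 27.222326278686523) [ 531.29962211 -164.95979482  122.98204678]
jar shoulder 158 ((536.765625, -162.5587158203125), (56.31040573120117, 71.59233093261719), 12.945840835571289)
jar body 344 ((550.8471069335938, -162.14173889160156), (68.83137512207031, 79.59590911865234), 0.8843247890472412)
side plate z 6.002074025753803
holder 516 35.788750182745886 ((593.9072265625, 138.3030242919922), (100.65386199951172, 104.09331512451172), 0.21414269506931305)
lid 310 123.62743049573861 166 ((547.3052368164062, 293.0184631347656), 486.58544921875) [ 530.03549408 -153.77122771  131.74078999]
jar shoulder 197 ((530.1776123046875, -168.97940063476562), (72.08455657958984, 78.90338897705078), 14.609832763671875)
jar body 512 ((529.9696044921875, -167.98965454101562), (73.52367401123047, 79.09945678710938), 12.665685653686523)
{'intrinsics': array([[297.31863964,   0.        , 251.76065153],
       [  0.        , 297.31863964, 196.21547369],
       [  0.        ,   0.        ,   1.        ]]), 'R': array([[ 0.23910984, -0.97099199, -0.00101923],
       [-0.93746095, -0.23112593,  0.26028402],
       [-0.25296927, -0.06128098, -0.96553156]]), 't': array([-624.60148578,  -32.06398531,  389.47856901])}
```

Request:
servo_tool([
  [0,0,-0.1,0.11,-0.08,-0.01,87],
  [0,0,-0.2,0.22,-0.16,-0.02,87],
  [0,0,-0.31,0.33,-0.24,-0.03,87],
  [0,0,-0.42,0.45,-0.32,-0.05,87],
  [0,0,-0.53,0.57,-0.4,-0.05,87],
  [0,0,-0.64,0.68,-0.48,-0.05,87],
  [0,0,-0.74,0.79,-0.56,-0.05,87],
])

```text
t: 0.98
ee_pos: [276.7, -459.3, 199.4]
orientation: [-2.445, -1.971, -0.0]
ft_force: [-0.7, 1.0, -0.1]
width: 87.1
grasp_force: 0.0
```

Request:
servo_tool([
  [0,0,-0.1,0.12,0.06,0,87],
  [0,0,-0.2,0.24,0.13,0,87],
  [0,0,-0.31,0.36,0.19,0,87],
  [0,0,-0.42,0.48,0.26,0,87],
  [0,0,-0.53,0.6,0.33,0,87],
  [0,0,-0.64,0.73,0.39,0,87],
  [0,0,-0.74,0.85,0.46,0,87],
])

```text
t: 1.85
ee_pos: [403.2, -313.3, 199.4]
orientation: [-1.04, -2.964, -0.0]
ft_force: [0.1, 0.9, -0.4]
width: 87.3
grasp_force: 0.0
```

```bash
cat > go.py <<'E'
import sys,numpy as np
from workcell import ctrl
from scipy.spatial.transform import Rotation as Ro
o=ctrl.get_obs();R=Ro.from_rotvec(o['orientation']).as_matrix()
x,y,z,psi=map(float,sys.argv[1:5])
c,s=np.cos(psi),np.sin(psi)
T=np.array([[c,s,0],[s,-c,0],[0,0,-1]])
print("turn",Ro.from_matrix(R.T@T).as_rotvec()/1.5,"shift",R.T@(np.array([x,y,z])-o['ee_pos'])/200)
print("pos",o['ee_pos'],"psi",np.arctan2(R[1,0],R[0,0]),"q",o['qpos'].round(3),"t",o['t'])
print("F",o['ft_force'],"M",o['moment'],o['width'],o['grasp_force'])
E
python3 go.py 531 -165 200 3.57
```

```text
turn [ 2.78724636e-04 -4.34445330e-04 -7.35417139e-01] shift [-0.0358138   0.97797755 -0.00301411]
pos [ 403.22227827 -313.26248865  199.3997336 ] psi 2.466874244858051 q [-0.684  0.243  1.871  0.     1.029 -1.58 ] t 1.85
F [ 0.11099845  0.917306   -0.3654193 ] M [ 0.02416301 -0.18960692 -0.0064922 ] 87.26277885750781 0.0
```

Request:
servo_tool([
  [0,0,-0.1,0,0.13,0,87],
  [0,0,-0.2,-0.01,0.27,0,87],
  [0,0,-0.31,-0.01,0.42,0,87],
  [0,0,-0.42,-0.02,0.57,0,87],
  [0,0,-0.53,-0.03,0.71,0,87],
  [0,0,-0.64,-0.03,0.85,0,87],
  [0,0,-0.735,-0.036,0.978,0,87],
  [0,0,-0.735,-0.036,0.978,0,87],
])

```text
t: 2.85
ee_pos: [532.1, -165.6, 199.3]
orientation: [0.662, -3.071, -0.0]
ft_force: [-0.2, 0.4, 0.3]
width: 86.8
grasp_force: 0.0
```

```bash
python3 - <<'E'
from h import *
i=ctrl.camera_info("wrist");p,d=ctrl.get_image("wrist")
np.savez("w1.npz",p=p,d=d,K=i["intrinsics"],R=i["R"],t=i["t"])
cv2.imwrite("pics/w1.png",p[:,:,::-1])
E
python3 go.py 531 -165 200 3.57
```

```text
turn [ 0.000305   -0.00053192 -0.00426849] shift [-0.0008758   0.00654509 -0.00365871]
pos [ 531.37569767 -166.26585636  199.26780307] psi -2.7195878653330823 q [-0.324  0.313  1.773 -0.     1.057 -2.317] t 2.9
F [-0.56312867  0.12715461 -0.34552468] M [ 0.10859362 -0.11796806 -0.00765115] 86.79394979693387 0.0
```

View pics/w1.png

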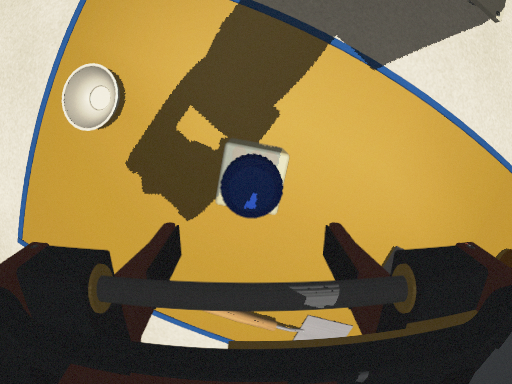

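The wrist view has the lid centred near (251,187) on the jar, with shoulder corners at about (228,142), (288,153), (218,198) and (277,212). The fingertips are at (175,232) and (332,232).

```bash
cat >> h.py <<'E'
def wpts(f):
    K,R,t,d=f['K'],f['R'],f['t'],f['d']
    v,u=np.mgrid[:d.shape[0],:d.shape[1]]
    a=(u-K[0,2])/K[0,0];b=(v-K[1,2])/K[1,1];r=np.hypot(a,b)+1e-9
    s=np.tan(np.minimum(r,1.4))/r
    return (np.stack([a*s*d,b*s*d,d],-1)-t)@R
E
python3 - <<'E'
from h import *
f=np.load("w1.npz");W=wpts(f)[125:230,200:305].reshape(-1,3);c=cv2.cvtColor(f['p'],cv2.COLOR_RGB2HSV)[125:230,200:305].reshape(-1,3)
b=(c[:,0]>105)&(c[:,0]<135)&(c[:,1]>100)
zt=np.percentile(W[b,2],70);m=b&(abs(W[:,2]-zt)<4)
print("top",zt,m.sum(),cv2.minEnclosingCircle(W[m,:2].astype(np.float32)),W[m].mean(0))
m=(~b)&(W[:,2]>68)&(W[:,2]<86);print("shoulder",m.sum(),np.median(W[m,2]),rect(W[m,:2]))
m=(W[:,2]>10)&(W[:,2]<130);print("all",rect(W[m,:2]));print("plate",np.median(W[(W[:,2]<20),2]))
E
```

```text
top 120.06808751231384 2823 ((526.5955810546875, -168.6167449951172), 29.551856994628906) [ 526.22195393 -168.97769407  119.63913482]
shoulder 1190 75.33530671412302 ((527.6148681640625, -168.5672149658203), (72.32675170898438, 72.40007781982422), 13.166095733642578)
all ((527.5990600585938, -168.5806884765625), (72.41205596923828, 72.39175415039062), 13.116095542907715)
plate 3.8357009005187517
```

```bash
python3 go.py 527.5 -168.5 91 3.57
```

```text
turn [ 0.000305   -0.00053192 -0.00426849] shift [ 0.0218211  -0.00249975  0.54135555]
pos [ 531.37569767 -166.26585636  199.26780307] psi -2.7195878653330823 q [-0.324  0.313  1.773 -0.     1.057 -2.317] t 2.9
F [-0.56312867  0.12715461 -0.34552468] M [ 0.10859362 -0.11796806 -0.00765115] 86.79394979693387 0.0
```

Request:
servo_tool([
  [0,0,0,0.022,-0.002,0.05,87],
  [0,0,0,0.022,-0.002,0.15,87],
  [0,0,0,0.022,-0.002,0.27,87],
  [0,0,0,0.022,-0.002,0.39,87],
  [0,0,0,0.022,-0.002,0.48,87],
  [0,0,0,0.022,-0.002,0.54,87],
  [0,0,0,0.022,-0.002,0.54,87],
  [0,0,0,0.022,-0.002,0.54,70],
  [0,0,0,0.022,-0.002,0.54,62],
  [0,0,0,0.022,-0.002,0.54,50],
])

```text
t: 4.15
ee_pos: [528.1, -168.9, 92.2]
orientation: [-0.659, 3.071, -0.001]
ft_force: [-0.8, -0.2, -0.8]
width: 60.4
grasp_force: 0.0
```

Request:
servo_tool([
  [0,0,0,0,0,0,40],
  [0,0,0,0,0,0,30],
  [0,0,0,0,0,0,30],
  [0,0,0,0,0,0,30],
])

```text
t: 4.65
ee_pos: [527.7, -168.8, 91.7]
orientation: [0.659, -3.072, -0.0]
ft_force: [-0.3, 0.3, 0.5]
width: 30.3
grasp_force: 0.0
```

```bash
python3 go.py 527 -168.5 190 3.57
```

```text
turn [ 1.78200574e-05 -2.10274474e-05 -3.78963717e-03] shift [ 0.00257935  0.00297027 -0.49170024]
pos [ 527.71025887 -168.82901567   91.65992011] psi -2.7188697625148985 q [-0.331  0.455  1.854 -0.     0.832 -2.325] t 4.65
F [-0.3186415   0.31881406  0.53899805] M [ 0.0713584  -0.17241194  0.03416485] 30.324449792654935 0.0
```

Run:
```python
from h import *
i=ctrl.camera_info("wrist");p,d=ctrl.get_image("wrist")
q,_=ctrl.get_image("scene")
a=cv2.resize(q[100:260,130:330],(512,410))[:384]
cv2.imwrite("pics/w2.png",cv2.resize(np.hstack([p,a]),(800,300))[:,:,::-1])
```

```text
(no output)
```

View pics/w2.png

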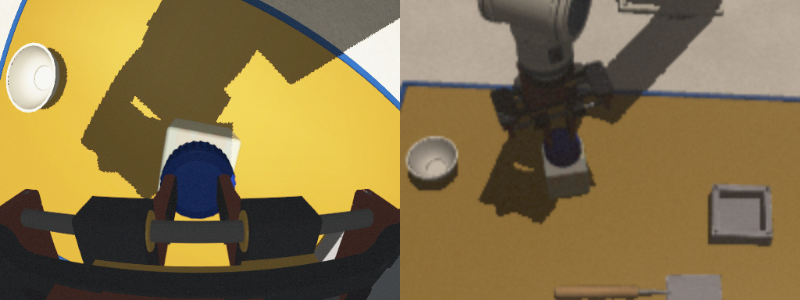

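The wrist view shows the shut fingers, tips near (170,180) and (232,180) in the left half, overlapping the lid in front of it. The scene crop shows them behind or above the lid. So the fingers missed the lid, and I'll measure the fingertips by depth.

Run:
```python
from h import *
i=ctrl.camera_info("wrist");p,d=ctrl.get_image("wrist")
f=dict(p=p,d=d,K=i["intrinsics"],R=i["R"],t=i["t"]);W=wpts(f)
for v in range(180,330,15): print(v,[ (u,*W[v,u].round().astype(int)) for u in (212,220,228,260,290,300,310)])
print(-i["R"].T@i["t"])
from workcell import ctrl as c
print(c.get_obs()['ee_pos'])
z=dict(zip("pd",ctrl.get_image("side")));j=ctrl.camera_info("side")
S=pts(z['p'],z['d'],j['intrinsics'],j['R'],j['t']);h=cv2.cvtColor(z['p'],cv2.COLOR_RGB2HSV)
for v in range(110,190,5): print(v,[tuple(S[v,u].round().astype(int)) for u in range(265,320,9)])
cv2.imwrite("pics/s2.png",cv2.resize(z['p'][80:200,220:370],(750,600))[:,:,::-1])
```

```text
180 [(212, np.int64(515), np.int64(-207), np.int64(74)), (220, np.int64(512), np.int64(-201), np.int64(75)), (228, np.int64(510), np.int64(-196), np.int64(75)), (260, np.int64(500), np.int64(-175), np.int64(75)), (290, np.int64(491), np.int64(-155), np.int64(76)), (300, np.int64(488), np.int64(-148), np.int64(76)), (310, np.int64(493), np.int64(-122), np.int64(4))]
195 [(212, np.int64(525), np.int64(-202), np.int64(76)), (220, np.int64(517), np.int64(-197), np.int64(96)), (228, np.int64(510), np.int64(-193), np.int64(114)), (260, np.int64(501), np.int64(-176), np.int64(119)), (290, np.int64(502), np.int64(-150), np.int64(76)), (300, np.int64(498), np.int64(-143), np.int64(76)), (310, np.int64(507), np.int64(-115), np.int64(4))]
210 [(212, np.int64(523), np.int64(-198), np.int64(113)), (220, np.int64(519), np.int64(-194), np.int64(120)), (228, np.int64(517), np.int64(-189), np.int64(120)), (260, np.int64(509), np.int64(-172), np.int64(120)), (290, np.int64(501), np.int64(-156), np.int64(120)), (300, np.int64(509), np.int64(-137), np.int64(74)), (310, np.int64(521), np.int64(-108), np.
[... 7318 characters left out ...]
np.int64(419), np.int64(-186), np.int64(4))]
180 [(np.int64(599), np.int64(-143), np.int64(6)), (np.int64(570), np.int64(-144), np.int64(7)), (np.int64(540), np.int64(-126), np.int64(28)), (np.int64(511), np.int64(-134), np.int64(23)), (np.int64(480), np.int64(-154), np.int64(6)), (np.int64(450), np.int64(-156), np.int64(7)), (np.int64(420), np.int64(-159), np.int64(7))]
185 [(np.int64(598), np.int64(-117), np.int64(8)), (np.int64(568), np.int64(-119), np.int64(9)), (np.int64(539), np.int64(-124), np.int64(7)), (np.int64(509), np.int64(-127), np.int64(7)), (np.int64(480), np.int64(-129), np.int64(7)), (np.int64(450), np.int64(-134), np.int64(5)), (np.int64(421), np.int64(-133), np.int64(8))]
```

View pics/s2.png

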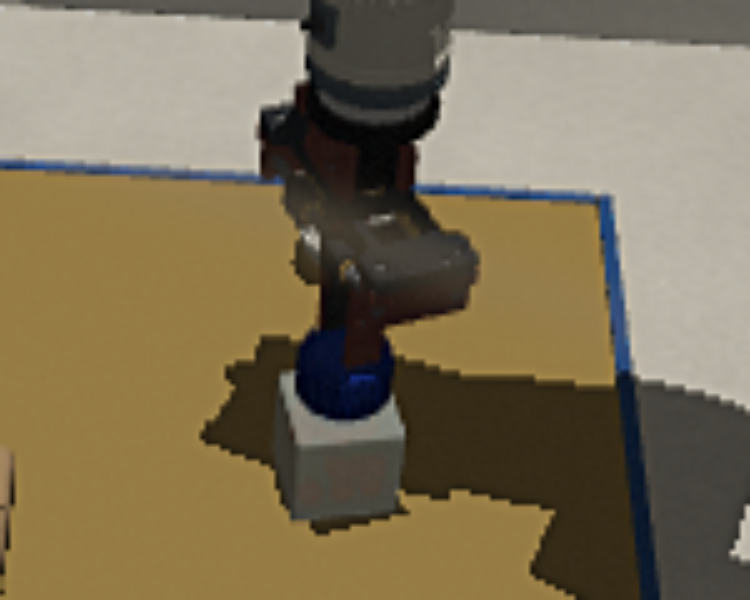

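The side view shows the fingertips resting just above the lid top (tip near (365,360)), so the real tips sit well above the reported TCP. I'll measure that offset from the open-finger picture and again now.

Run:
```python
from h import *
print(ctrl.grasp_offset)
f=np.load("w1.npz");W=wpts(f)
for v in range(222,262,5): print(v,[ (u,*W[v,u].round().astype(int).tolist()) for u in (165,172,178,328,334,340)])
i=ctrl.camera_info("wrist");p,d=ctrl.get_image("wrist")
W=wpts(dict(d=d,K=i["intrinsics"],R=i["R"],t=i["t"]))
for v in range(214,240,4): print(v,[ (u,*W[v,u].round().astype(int).tolist()) for u in (206,212,218,290,296,302)])
print(ctrl.get_obs()['width'])
```

```text
18.700000000000003
222 [(165, 649, -250, 4), (172, 644, -240, 4), (178, 640, -232, 5), (328, 553, -37, 4), (334, 549, -28, 3), (340, 545, -21, 5)]
227 [(165, 542, -216, 239), (172, 540, -212, 239), (178, 541, -209, 235), (328, 504, -130, 236), (334, 502, -128, 239), (340, 500, -125, 241)]
232 [(165, 540, -214, 248), (172, 540, -211, 245), (178, 544, -208, 235), (328, 505, -131, 242), (334, 503, -129, 246), (340, 501, -127, 249)]
237 [(165, 540, -212, 254), (172, 541, -209, 249), (178, 546, -207, 235), (328, 509, -128, 240), (334, 504, -130, 252), (340, 502, -129, 255)]
242 [(165, 542, -211, 256), (172, 544, -208, 249), (178, 550, -206, 235), (328, 511, -128, 242), (334, 506, -130, 254), (340, 504, -129, 258)]
247 [(165, 540, -210, 263), (172, 546, -207, 249), (178, 550, -205, 240), (328, 513, -127, 243), (334, 508, -129, 254), (340, 504, -130, 264)]
252 [(165, 543, -209, 263), (172, 548, -206, 251), (178, 554, -204, 239), (328, 516, -125, 244), (334, 511, -128, 255), (340, 506, -130, 266)]
257 [(165, 545, -208, 265), (172, 551, -205, 252), (178, 556, -203, 241), (328, 517, -125, 247)
[... 349 characters left out ...]
 74), (212, 528, -195, 120), (218, 526, -192, 120), (290, 508, -153, 120), (296, 507, -149, 119), (302, 535, -110, 4)]
226 [(206, 534, -198, 115), (212, 525, -195, 131), (218, 524, -192, 130), (290, 508, -154, 130), (296, 509, -148, 119), (302, 540, -107, 4)]
230 [(206, 534, -197, 119), (212, 525, -194, 136), (218, 524, -191, 137), (290, 508, -155, 137), (296, 512, -147, 119), (302, 543, -105, 4)]
234 [(206, 537, -196, 119), (212, 525, -193, 142), (218, 524, -190, 141), (290, 508, -156, 142), (296, 507, -153, 141), (302, 548, -103, 3)]
238 [(206, 526, -195, 147), (212, 525, -193, 147), (218, 523, -190, 148), (290, 508, -156, 148), (296, 507, -153, 147), (302, 551, -101, 4)]
29.99679345145298
```

The tips are about 36 mm higher than the reported TCP at both openings, while the horizontal position agrees. I'll open, go down 36 mm and regrip.

Request:
servo_tool([
  [0,0,0,0,0,-0.03,87],
  [0,0,0,0,0,-0.03,87],
  [0,0,0,0,0,-0.03,87],
  [0,0,0,0,0,-0.03,87],
  [0,0,0,0,0,-0.03,87],
  [0,0,0,0,0,-0.03,87],
  [0,0,0,0,0,-0.03,87],
])

```text
t: 5.78
ee_pos: [527.7, -168.9, 97.6]
orientation: [0.659, -3.072, -0.0]
ft_force: [-0.8, 0.4, 0.3]
width: 86.4
grasp_force: 0.0
```

Request:
servo_tool([
  [0,0,0,0,0,0.03,87],
  [0,0,0,0,0,0.07,87],
  [0,0,0,0,0,0.11,87],
  [0,0,0,0,0,0.15,87],
  [0,0,0,0,0,0.18,87],
  [0,0,0,0,0,0.2,87],
  [0,0,0,0,0,0.21,87],
  [0,0,0,0,0,0.21,87],
])

```text
t: 6.78
ee_pos: [527.8, -168.9, 55.7]
orientation: [-0.659, 3.072, -0.0]
ft_force: [-1.4, 0.6, -0.5]
width: 87.3
grasp_force: 0.0
```

Request:
servo_tool([
  [0,0,0,0,0,0,75],
  [0,0,0,0,0,0,65],
  [0,0,0,0,0,0,55],
  [0,0,0,0,0,0,50],
  [0,0,0,0,0,0,50],
  [0,0,0,0,0,0,50],
])

```text
t: 7.52
ee_pos: [527.6, -168.6, 55.7]
orientation: [0.659, -3.071, -0.001]
ft_force: [-0.7, 4.5, 2.8]
width: 59.4
grasp_force: 30.0
```

```bash
python3 go.py 527 -168.5 150 3.57
```

```text
turn [ 3.20934258e-04 -8.91074587e-05 -3.81184698e-03] shift [ 0.00246305  0.00164041 -0.47140083]
pos [ 527.55362529 -168.56099519   55.71962114] psi -2.718903045293931 q [-0.331  0.512  1.869  0.     0.76  -2.325] t 7.525
F [-0.73562383  4.48457627  2.78259003] M [0.90227005 0.10680352 0.06484897] 59.41152351660621 30.00159502029419
```

Request:
servo_tool([
  [0,0,0,0,0,-0.02,50],
  [0,0,0,0,0,-0.07,50],
  [0,0,0,0,0,-0.14,50],
  [0,0,0,0,0,-0.23,50],
  [0,0,0,0,0,-0.32,50],
  [0,0,0,0,0,-0.38,50],
  [0,0,0,0,0,-0.42,50],
  [0,0,0,0,0,-0.42,50],
])

```text
t: 8.52
ee_pos: [528.0, -168.9, 140.3]
orientation: [-0.659, 3.071, -0.001]
ft_force: [0.2, -0.8, -6.5]
width: 59.5
grasp_force: 30.0
```

```bash
python3 go.py 560 -15 140 3.457; python3 go.py 592 139 140 3.344
```

```text
turn [-0.00046184  0.00053573  0.07155517] shift [-0.46165925  0.63625878  0.00124915]
pos [ 528.00244504 -168.92960911  140.27267207] psi -2.71885226108233 q [-0.331  0.384  1.826 -0.     0.93  -2.325] t 8.525
F [ 0.21036905 -0.76754594 -6.54592422] M [-0.04843572 -0.12213822 -0.00138687] 59.49471239869177 29.99575674533844
turn [-0.00043151  0.00056182  0.1468885 ] shift [-9.23475090e-01  1.27283251e+00  1.13482621e-03]
pos [ 528.00244504 -168.92960911  140.27267207] psi -2.71885226108233 q [-0.331  0.384  1.826 -0.     0.93  -2.325] t 8.525
F [ 0.21036905 -0.76754594 -6.54592422] M [-0.04843572 -0.12213822 -0.00138687] 59.49471239869177 29.99575674533844
```

Request:
servo_tool([
  [0,0,0.01,-0.03,0.04,0,50],
  [0,0,0.02,-0.09,0.12,0,50],
  [0,0,0.03,-0.17,0.24,0,50],
  [0,0,0.05,-0.27,0.37,0,50],
  [0,0,0.06,-0.36,0.49,0,50],
  [0,0,0.07,-0.42,0.58,0,50],
  [0,0,0.072,-0.46,0.636,0,50],
  [0,0,0.072,-0.46,0.636,0,50],
  [0,0,0.072,-0.46,0.636,0,50],
])

```text
t: 9.65
ee_pos: [559.2, -15.6, 139.5]
orientation: [0.492, -3.102, 0.0]
ft_force: [-0.4, -0.5, -5.6]
width: 59.4
grasp_force: 30.0
```

```bash
python3 - <<'E'
from h import *
i=ctrl.camera_info("wrist");p,d=ctrl.get_image("wrist")
np.savez("w3.npz",p=p,d=d,K=i["intrinsics"],R=i["R"],t=i["t"])
cv2.imwrite("pics/w3.png",p[:,:,::-1])
f=np.load("w3.npz");W=wpts(f);c=cv2.cvtColor(p,cv2.COLOR_RGB2HSV)
m=(W[...,0]>520)&(W[...,0]<670)&(W[...,1]>60)&(W[...,1]<220)&(W[...,2]>26)&(W[...,2]<40)
v,u=np.nonzero(m);print(m.sum(),u.min(),u.max(),v.min(),v.max(),np.median(W[m][:,2]),rect(W[m][:,:2]))
E
python3 go.py 592 139 140 3.344
```

```text
1462 328 415 201 250 33.50057921518092 ((570.1021728515625, 136.58053588867188), (57.47824478149414, 101.8836441040039), 0.2044488489627838)
turn [-8.71975458e-05 -2.62299104e-04  7.45261136e-02] shift [-0.39503362  0.68526447 -0.00253575]
pos [559.21741136 -15.76079861 139.53932429] psi -2.8273961569084087 q [-0.049  0.393  1.814 -0.     0.935 -1.934] t 9.7
F [-1.20721011  0.1471505  -6.26334367] M [ 0.21302096 -0.07225513 -0.02774502] 59.422101722809614 29.995974898338318
```

View pics/w3.png

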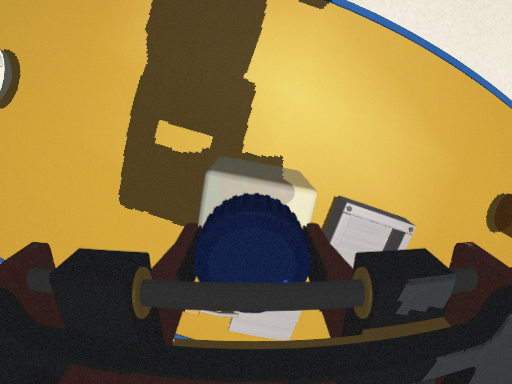

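The wrist view shows the holder only partly, with its near rim running (343,198)–(413,228) and the rest hidden by the gripper. I'll go to a spot beyond the holder where the wrist camera sees all of it.

```bash
python3 go.py 700 137 140 3.344
python3 - <<'E'
from h import *
f=np.load("w3.npz");W=wpts(f);c=cv2.cvtColor(f['p'],cv2.COLOR_RGB2HSV)
m=np.zeros(W.shape[:2],bool);m[150:235,190:325]=1
m&=(W[...,2]>152)&(W[...,2]<166)&~((c[...,0]>105)&(c[...,0]<135)&(c[...,1]>100))
P=W[m];print(m.sum(),np.median(P[:,2]),rect(P[:,:2]))
E
```

```text
turn [-8.71975458e-05 -2.62299104e-04  7.45261136e-02] shift [-0.90550736  0.5088657  -0.00272076]
pos [559.21741136 -15.76079861 139.53932429] psi -2.8273961569084087 q [-0.049  0.393  1.814 -0.     0.935 -1.934] t 9.7
F [-1.20721011  0.1471505  -6.26334367] M [ 0.21302096 -0.07225513 -0.02774502] 59.422101722809614 29.995974898338318
3144 158.56705868607375 ((542.3894653320312, -18.026641845703125), (37.940467834472656, 71.8144302368164), 7.389825820922852)
```

Request:
servo_tool([
  [0,0,0.01,-0.06,0.03,0,50],
  [0,0,0.02,-0.16,0.09,0,50],
  [0,0,0.03,-0.3,0.17,0,50],
  [0,0,0.045,-0.46,0.26,0,50],
  [0,0,0.06,-0.63,0.35,0,50],
  [0,0,0.07,-0.77,0.43,0,50],
  [0,0,0.075,-0.86,0.49,0,50],
  [0,0,0.075,-0.905,0.509,0,50],
  [0,0,0.075,-0.905,0.509,0,50],
  [0,0,0.075,-0.905,0.509,0,50],
])

```text
t: 10.95
ee_pos: [699.4, 136.9, 139.5]
orientation: [0.316, -3.125, 0.0]
ft_force: [-0.8, 0.1, -6.9]
width: 59.3
grasp_force: 30.0
```

```bash
python3 - <<'E'
from h import *
i=ctrl.camera_info("wrist");p,d=ctrl.get_image("wrist")
np.savez("w4.npz",p=p,d=d,K=i["intrinsics"],R=i["R"],t=i["t"])
cv2.imwrite("pics/w4.png",p[:,:,::-1])
f=np.load("w4.npz");W=wpts(f);c=cv2.cvtColor(p,cv2.COLOR_RGB2HSV)
b=(W[...,0]>520)&(W[...,0]<670)&(W[...,1]>60)&(W[...,1]<220)
m=b&(W[...,2]>27)&(W[...,2]<40)
v,u=np.nonzero(m);print(m.sum(),u.min(),u.max(),v.min(),v.max(),np.median(W[m][:,2]),rect(W[m][:,:2]))
g=cv2.findContours(m.astype(np.uint8),cv2.RETR_CCOMP,cv2.CHAIN_APPROX_NONE)
for k in g[0]:
    if len(k)>60: q=W[k[:,0,1],k[:,0,0]];print(len(k),rect(q[:,:2]))
m=b&(abs(W[...,2]-8)<5)&(abs(W[...,0]-592)<45)&(abs(W[...,1]-138)<45);print("floor",m.sum(),np.median(W[m][:,2]),rect(W[m][:,:2]))
m=(W[...,2]>152)&(W[...,2]<166)&(abs(W[...,0]-700)<60)&(abs(W[...,1]-137)<60)&~((c[...,0]>105)&(c[...,0]<135)&(c[...,1]>100))&(c[...,1]<90)
v,u=np.nonzero(m);P=W[m];print(m.sum(),u.min(),u.max(),v.min(),v.max(),rect(P[:,:2]))
E
python3 go.py 592 137 140 3.344
```

```text
4177 216 331 31 144 33.574924130789455 ((592.60693359375, 137.4747314453125), (101.29646301269531, 101.567138671875), 0.10919815301895142)
377 ((592.60693359375, 137.4747314453125), (101.29646301269531, 101.567138671875), 0.10919815301895142)
290 ((592.7910766601562, 137.49928283691406), (79.23421478271484, 78.28419494628906), 0.20231300592422485)
floor 4994 8.741466724635009 ((592.3833618164062, 138.03138732910156), (78.03459167480469, 78.24433898925781), 0.20282283425331116)
3103 198 316 169 226 ((682.5130615234375, 136.22401428222656), (38.224178314208984, 71.4456558227539), 1.0602203607559204)
turn [-8.22495152e-05 -5.64595207e-04 -6.85479105e-04] shift [ 0.52622144  0.10818544 -0.00173555]
pos [699.44502784 136.85109263 139.56644449] psi -2.9402135783230166 q [ 0.177  0.603  1.451 -0.     1.089 -1.596] t 11.0
F [ 0.64370059 -0.44049188 -6.47521702] M [ 0.12160341 -0.14295979 -0.02196791] 59.67300777179121 29.996032118797302
```

View pics/w4.png

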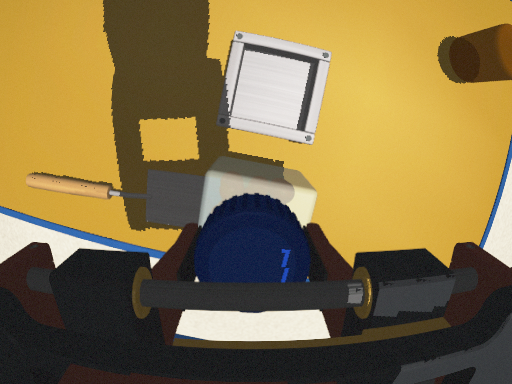

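The wrist view shows the holder whole, with rim corners at (240,33), (330,53), (313,142) and (221,122). The jar's shoulder is below it at (205–315,160–210). The holder centre is (592.6,137.5) with about 0.2° yaw, so the jar needs 0.8° clockwise.

```bash
python3 go.py 592.5 137.7 100 3.33
```

```text
turn [-8.62002348e-05 -5.64009562e-04  8.64785366e-03] shift [0.52290252 0.11113942 0.19826134]
pos [699.44502784 136.85109263 139.56644449] psi -2.9402135783230166 q [ 0.177  0.603  1.451 -0.     1.089 -1.596] t 11.0
F [ 0.64370059 -0.44049188 -6.47521702] M [ 0.12160341 -0.14295979 -0.02196791] 59.67300777179121 29.996032118797302
```

Request:
servo_tool([
  [0,0,0.002,0.05,0.01,0,50],
  [0,0,0.004,0.14,0.03,0,50],
  [0,0,0.006,0.26,0.055,0,50],
  [0,0,0.009,0.38,0.08,0,50],
  [0,0,0.009,0.47,0.1,0.02,50],
  [0,0,0.009,0.523,0.111,0.08,50],
  [0,0,0.009,0.523,0.111,0.16,50],
  [0,0,0.009,0.523,0.111,0.198,50],
  [0,0,0.009,0.523,0.111,0.198,50],
  [0,0,0.009,0.523,0.111,0.198,50],
])

```text
t: 12.25
ee_pos: [593.8, 138.5, 100.1]
orientation: [-0.296, 3.127, 0.0]
ft_force: [0.5, 0.7, -7.0]
width: 59.3
grasp_force: 30.0
```

```bash
python3 go.py 592.5 137.7 78 3.33
```

```text
turn [7.23715986e-06 3.35230614e-04 9.35937546e-05] shift [ 0.00705336 -0.00278107  0.11052517]
pos [593.77054423 138.50844332 100.10574663] psi -2.9530449192651815 q [ 0.21   0.512  1.724  0.     0.904 -1.55 ] t 12.25
F [ 0.50234604  0.71659108 -6.95929615] M [ 0.11880315 -0.14871924 -0.03122735] 59.3479197544148 29.99588906764984
```

Request:
servo_tool([
  [0,0,0,0.006,-0.003,0,50],
  [0,0,0,0.006,-0.003,0.02,50],
  [0,0,0,0.006,-0.003,0.04,50],
  [0,0,0,0.006,-0.003,0.055,50],
  [0,0,0,0.006,-0.003,0.07,50],
  [0,0,0,0.006,-0.003,0.08,50],
  [0,0,0,0.006,-0.003,0.09,50],
  [0,0,0,0.006,-0.003,0.1,50],
  [0,0,0,0.006,-0.003,0.1,50],
])

```text
t: 13.38
ee_pos: [591.9, 137.6, 79.9]
orientation: [0.296, -3.127, -0.0]
ft_force: [0.4, 0.3, -6.8]
width: 59.6
grasp_force: 30.0
```

```bash
python3 go.py 592.5 137.7 61 3.33
```

```text
turn [ 2.20297088e-05 -2.11057541e-04  1.85700671e-04] shift [-0.00305938 -0.0002411   0.09461712]
pos [591.89594089 137.63310353  79.92361916] psi -2.952906750933139 q [ 0.209  0.538  1.738  0.     0.866 -1.551] t 13.375
F [ 0.39636785  0.30490112 -6.7672842 ] M [ 0.04617722 -0.17893712  0.02506982] 59.56587636726956 29.995864927768707
```

No contact 6 mm below the rim, so the jar is in the pocket. I'll continue down gently.

Request:
servo_tool([
  [0,0,0,-0.002,0,0.015,50],
  [0,0,0,-0.002,0,0.03,50],
  [0,0,0,-0.002,0,0.045,50],
  [0,0,0,-0.002,0,0.06,50],
  [0,0,0,-0.002,0,0.07,50],
  [0,0,0,-0.002,0,0.078,50],
  [0,0,0,-0.002,0,0.083,50],
  [0,0,0,-0.002,0,0.083,50],
])

```text
t: 14.38
ee_pos: [592.4, 137.7, 63.4]
orientation: [0.296, -3.128, -0.0]
ft_force: [-0.3, 0.4, -6.2]
width: 59.6
grasp_force: 30.0
```

Request:
servo_tool([
  [0,0,0,0,0,0.003,50],
  [0,0,0,0,0,0.006,50],
  [0,0,0,0,0,0.009,50],
  [0,0,0,0,0,0.009,50],
])

```text
t: 14.88
ee_pos: [592.4, 137.7, 61.6]
orientation: [0.296, -3.127, 0.0]
ft_force: [-0.2, 0.2, -7.6]
width: 59.1
grasp_force: 30.0
```

Request:
servo_tool([
  [0,0,0,0,0,0.002,50],
  [0,0,0,0,0,0.004,50],
  [0,0,0,0,0,0.004,50],
])

```text
t: 15.25
ee_pos: [592.5, 137.8, 61.1]
orientation: [-0.296, 3.127, 0.0]
ft_force: [-0.9, 1.0, -2.7]
width: 59.4
grasp_force: 30.0
```

Request:
servo_tool([
  [0,0,0,0,0,0.002,50],
  [0,0,0,0,0,0.004,50],
  [0,0,0,0,0,0.004,50],
])

```text
t: 15.62
ee_pos: [592.6, 137.9, 60.6]
orientation: [-0.296, 3.127, 0.0]
ft_force: [-3.3, 1.2, 3.9]
width: 59.5
grasp_force: 30.0
```

The jar is down and the wrist now reads +4 N upward. Next is turning the lid clockwise: 0.5 rad first, which is always safe, then smaller steps.

Request:
servo_tool([
  [0,0,0.06,0,0,0,50],
  [0,0,0.12,0,0,0,50],
  [0,0,0.18,0,0,0.001,50],
  [0,0,0.24,0,0,0.001,50],
  [0,0,0.3,0,0,0.001,50],
])

```text
t: 16.25
ee_pos: [593.1, 138.3, 60.4]
orientation: [0.413, 3.113, 0.001]
ft_force: [-1.5, 3.2, 2.0]
width: 60.1
grasp_force: 30.0
```

```bash
python3 go.py 592.5 137.7 61 3.33
```

```text
turn [ 0.00053575  0.00094975 -0.30157816] shift [ 0.00207093 -0.00349854 -0.00283958]
pos [593.08321572 138.267832    60.43334546] psi 2.8776319989827073 q [ 2.090e-01  5.670e-01  1.744e+00  1.000e-03  8.290e-01 -1.098e+00] t 16.25
F [-1.48527049  3.16591561  1.97270101] M [0.53110809 0.24414547 0.15795896] 60.05316153445399 29.99847561120987
```

Request:
servo_tool([
  [0,0,0.05,0,0,0,50],
  [0,0,0.1,0,0,0.001,50],
  [0,0,0.15,0,0,0.001,50],
  [0,0,0.2,0,0,0.001,50],
])

```text
t: 16.75
ee_pos: [593.2, 138.5, 60.3]
orientation: [0.873, 3.016, 0.002]
ft_force: [-1.8, 5.2, 2.0]
width: 59.7
grasp_force: 30.0
```

```bash
python3 go.py 592.5 137.7 61 3.33
```

```text
turn [ 0.00095775  0.00104599 -0.50126045] shift [ 0.00077284 -0.00547351 -0.00358986]
pos [593.2166564  138.54368305  60.28421561] psi 2.5781082020261605 q [ 2.100e-01  5.680e-01  1.744e+00  1.000e-03  8.290e-01 -7.980e-01] t 16.75
F [-1.83704747  5.16549983  1.98944458] M [0.67914209 0.25273324 0.16595061] 59.710676723905955 29.998785853385925
```

Request:
servo_tool([
  [0,0,0.05,0,0,0,50],
  [0,0,0.1,0,0,0.001,50],
  [0,0,0.15,0,0,0.001,50],
  [0,0,0.2,0,0,0.001,50],
])

```text
t: 17.25
ee_pos: [593.5, 138.7, 60.2]
orientation: [1.314, 2.852, 0.003]
ft_force: [-0.9, 3.6, 2.2]
width: 59.7
grasp_force: 30.0
```

```bash
python3 go.py 592.5 137.7 61 3.33
```

```text
turn [ 0.00138784  0.00117464 -0.70131609] shift [-0.00061754 -0.00676543 -0.00423176]
pos [593.45021799 138.67413905  60.15706272] psi 2.2780246601973757 q [ 2.100e-01  5.680e-01  1.743e+00  1.000e-03  8.280e-01 -4.980e-01] t 17.25
F [-0.88514932  3.55886734  2.20084165] M [0.75061661 0.11417565 0.16789939] 59.65381348755355 29.99866247177124
```

Request:
servo_tool([
  [0,0,0.05,0,0,0,50],
  [0,0,0.1,0,0,0.001,50],
  [0,0,0.15,0,0,0.001,50],
  [0,0,0.2,0,0,0.001,50],
])

```text
t: 17.75
ee_pos: [593.7, 138.8, 60.0]
orientation: [1.726, 2.623, 0.004]
ft_force: [-0.6, 4.9, 2.9]
width: 59.7
grasp_force: 30.0
```

```bash
python3 go.py 592.5 137.7 61 3.33
```

```text
turn [ 0.00187975  0.00127073 -0.901323  ] shift [-0.00237117 -0.00776823 -0.00495029]
pos [593.7415214  138.75224561  60.01494725] psi 1.9780147066476066 q [ 2.100e-01  5.680e-01  1.743e+00  1.000e-03  8.270e-01 -1.980e-01] t 17.75
F [-0.64886034  4.90021773  2.93146953] M [ 0.72756099 -0.02826215  0.21230659] 59.70459587075315 29.99834418296814
```

Request:
servo_tool([
  [0,0,0.05,0,0,0,50],
  [0,0,0.1,0,0,0.001,50],
])

```text
t: 18.0
ee_pos: [593.9, 138.8, 59.9]
orientation: [1.917, 2.487, 0.005]
ft_force: [0.5, 5.4, 3.3]
width: 59.5
grasp_force: 30.0
```

```bash
python3 go.py 592.5 137.7 61 3.33
```

```text
turn [ 0.00216024  0.00129976 -1.00132736] shift [-0.00342937 -0.00816809 -0.00572078]
pos [593.90890406 138.78064091  59.8618321 ] psi 1.8280085614205412 q [ 2.100e-01  5.680e-01  1.743e+00  1.000e-03  8.270e-01 -4.800e-02] t 18.0
F [0.52401531 5.39766595 3.28423852] M [0.80794508 0.00177266 0.19179592] 59.4629981061845 29.998714327812195
```

Not bitten yet, as the torque is steady at about 0.19 N m.

Request:
servo_tool([
  [0,0,0.05,0,0,0,50],
  [0,0,0.1,0,0,0.001,50],
  [0,0,0.15,0,0,0.001,50],
])

```text
t: 18.38
ee_pos: [594.1, 138.8, 59.8]
orientation: [2.184, 2.256, 0.006]
ft_force: [-0.3, 4.2, 2.3]
width: 59.8
grasp_force: 30.0
```

```bash
python3 go.py 592.5 137.7 61 3.33
```

```text
turn [ 0.00262945  0.00135193 -1.15129685] shift [-0.00532365 -0.00837471 -0.00606751]
pos [594.14404373 138.82012222  59.79413439] psi 1.603054953371124 q [2.100e-01 5.690e-01 1.743e+00 1.000e-03 8.260e-01 1.770e-01] t 18.375
F [-0.27474393  4.24277152  2.34104882] M [ 0.73873917 -0.09237356  0.14323501] 59.812114072483624 29.998133182525635
```

Request:
servo_tool([
  [0,0,0.05,0,0,0,50],
  [0,0,0.1,0,0,0.001,50],
  [0,0,0.15,0,0,0.001,50],
  [0,0,0.2,0,0,0.001,50],
])

```text
t: 18.88
ee_pos: [594.5, 138.8, 59.6]
orientation: [2.497, 1.904, 0.007]
ft_force: [1.2, 4.9, 1.0]
width: 59.8
grasp_force: 30.0
```

```bash
python3 go.py 592.5 137.7 61 3.33
```

```text
turn [ 3.32605872e-03  1.29518070e-03 -1.35130213e+00] shift [-0.00790295 -0.00802477 -0.00692556]
pos [594.47169426 138.80191723  59.62490865] psi 1.303047680263061 q [2.090e-01 5.690e-01 1.743e+00 1.000e-03 8.250e-01 4.770e-01] t 18.875
F [1.16060784 4.9441373  1.02778376] M [ 0.7451632  -0.1742351   0.17986351] 59.831410775057826 29.997760355472565
```

Request:
servo_tool([
  [0,0,0.05,0,-0.002,0,50],
  [0,0,0.1,0,-0.004,0,50],
  [0,0,0.15,0,-0.006,0,50],
  [0,0,0.2,0,-0.006,0,50],
])

```text
t: 19.38
ee_pos: [594.0, 138.6, 59.6]
orientation: [2.753, 1.51, 0.008]
ft_force: [3.5, 0.6, 0.5]
width: 59.4
grasp_force: 30.0
```

```bash
python3 go.py 592.5 137.7 61 3.33
```

```text
turn [ 0.00416886  0.0019519  -1.55085647] shift [-0.00758413 -0.00373547 -0.00685599]
pos [593.95231357 138.57924636  59.63735351] psi 1.0037156264398899 q [ 0.21   0.568  1.745 -0.     0.823  0.777] t 19.375
F [3.48188434 0.57499502 0.49417893] M [ 0.25535145 -0.63505945  0.38988339] 59.4332219762592 29.997985661029816
```

Request:
servo_tool([
  [0,0,0.03,0,0,0,50],
  [0,0,0.06,0,0,0,50],
])

```text
t: 19.62
ee_pos: [594.0, 138.5, 59.7]
orientation: [2.817, 1.387, 0.008]
ft_force: [3.1, 1.5, 0.7]
width: 59.8
grasp_force: 30.0
```

```bash
python3 go.py 592.5 137.7 61 3.33
```

```text
turn [ 0.0043892   0.0019847  -1.60989056] shift [-0.00791048 -0.0035196  -0.00675696]
pos [594.02999278 138.52585948  59.65766077] psi 0.9151641440189773 q [ 2.100e-01  5.680e-01  1.745e+00 -1.000e-03  8.230e-01  8.660e-01] t 19.625
F [3.08852474 1.47548964 0.71866963] M [ 0.15272479 -0.58455716  0.57106762] 59.75835577918427 29.99877154827118
```

The seal is biting: torque rose 0.18 N m over 0.09 rad, as expected. One more small step.

Request:
servo_tool([
  [0,0,0.03,0,0,0,50],
  [0,0,0.055,0,0,0,50],
])

```text
t: 19.88
ee_pos: [593.7, 138.7, 59.6]
orientation: [2.872, 1.27, 0.008]
ft_force: [3.9, 2.3, 0.4]
width: 59.4
grasp_force: 30.0
```

```bash
python3 go.py 592.5 137.7 61 3.33
```

```text
turn [ 4.15010815e-03  1.45298059e-03 -1.66501403e+00] shift [-0.00762765 -0.00125876 -0.00709954]
pos [593.71994193 138.66006233  59.58692648] psi 0.832478408787377 q [ 0.21   0.568  1.745 -0.     0.824  0.949] t 19.875
F [3.86585351 2.28224036 0.40844144] M [ 0.52613218 -0.85446766  0.6766132 ] 59.39122756820888 29.998851120471954
```

The torque is 0.68 N m, which is snug. I'll hold briefly, open the fingers and rise.

Request:
servo_tool([
  [0,0,0,0,0,0,50],
  [0,0,0,0,0,0,50],
  [0,0,0,0,0,0,50],
])

```text
t: 20.25
ee_pos: [593.8, 138.7, 59.6]
orientation: [2.872, 1.271, 0.008]
ft_force: [4.7, 3.9, 0.5]
width: 59.6
grasp_force: 30.0
```

Request:
servo_tool([
  [0,0,0,0,0,0,62],
  [0,0,0,0,0,0,70],
  [0,0,0,0,0,0,80],
  [0,0,0,0,0,0,87],
  [0,0,0,0,0,0,87],
  [0,0,0,0,0,0,87],
])

```text
t: 21.0
ee_pos: [591.2, 138.0, 58.6]
orientation: [-2.873, -1.271, 0.0]
ft_force: [-0.6, -0.1, 0.2]
width: 86.6
grasp_force: 0.0
```

Request:
servo_tool([
  [0,0,0,0,0,-0.03,87],
  [0,0,0,0,0,-0.1,87],
  [0,0,0,0,0,-0.2,87],
  [0,0,0,0,0,-0.32,87],
  [0,0,0,0,0,-0.45,87],
  [0,0,0,0,0,-0.55,87],
  [0,0,0,0,0,-0.6,87],
  [0,0,0,0,0,-0.6,87],
])

```text
t: 22.0
ee_pos: [591.8, 138.1, 179.9]
orientation: [2.873, 1.27, 0.003]
ft_force: [0.5, 0.3, -1.0]
width: 86.9
grasp_force: 0.0
```

```bash
python3 - <<'E'
from h import *
i=ctrl.camera_info("wrist");p,d=ctrl.get_image("wrist")
f=dict(d=d,K=i["intrinsics"],R=i["R"],t=i["t"]);W=wpts(f);c=cv2.cvtColor(p,cv2.COLOR_RGB2HSV)
b=(c[...,0]>105)&(c[...,0]<135)&(c[...,1]>100)&(abs(W[...,0]-592)<50)&(abs(W[...,1]-138)<50)&(W[...,2]>100)
m=b&(abs(W[...,2]-np.percentile(W[b][:,2],70))<4);print("lid",W[m].mean(0),cv2.minEnclosingCircle(W[m][:,:2].astype(np.float32)))
m=(abs(W[...,0]-592)<50)&(abs(W[...,1]-138)<50)&(W[...,2]>70)&(W[...,2]<90)&~b;print("shoulder",np.median(W[m][:,2]),rect(W[m][:,:2]))
q,_=ctrl.get_image("scene")
a=cv2.resize(q[120:270,130:330],(512,384))
cv2.imwrite("pics/w5.png",cv2.resize(np.hstack([p,a]),(800,300))[:,:,::-1])
E
python3 go.py 592.5 137.7 61 3.33
```

```text
lid [593.67949443 138.65814589 123.13830992] ((592.7155151367188, 137.8091583251953), 29.561187744140625)
shoulder 80.30019722555518 ((592.5548706054688, 137.61276245117188), (72.52386474609375, 72.72265625), 86.76744842529297)
turn [-6.10944890e-04 -2.10963628e-04 -1.66483202e+00] shift [0.00502314 0.00722196 0.58652299]
pos [590.84053431 137.94394503 178.30580127] psi 0.8327519506687425 q [0.21  0.41  1.68  0.    1.052 0.948] t 22.1
F [-0.0096578   0.2171374  -0.73667283] M [-0.03624254 -0.10070374  0.02440837] 86.99426968311516 0.0
```

View pics/w5.png

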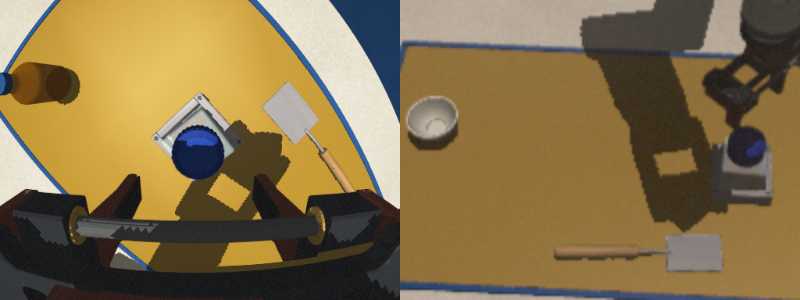

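The jar stands centred in the holder, with the lid at (197,152) in the wrist view. Its shoulder is 5 mm higher than it was on the plate, which matches the pocket floor. The fingers are clear, and the bowl, scraper and bottle look undisturbed.

```bash
python3 -c "
from workcell import ctrl
print(ctrl.close_job())"
```

```text
the job is handed in; nothing more can be done
None
```

I handed the job in at about 22 s; the judge gave no verdict: the jar is fully down and centred in the holder, the lid is snug (bite felt, stopped at about 0.68 N m while turning), the gripper is clear, and the scraper, bowl and bottle were not touched.

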